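# Turn the drying tag of the tall mushroom

### The arm

A 6-joint arm with a two-finger parallel gripper is mounted at the origin on the work surface. World frame = base frame: x ahead of the robot, y to its left, z up, the work surface at z = 0. Lengths are in m, angles in degrees, forces in N, time in s.
With the tool pointing down it reaches from about 0.3 to 0.75 m from the base axis. Payload 8.5 kg.
Tool frame: the origin (TCP) lies midway between the tips of the shut fingers; the grasp point (between the pads) lies 19 mm behind it (env.grip_depth is the distance from the TCP to the grasp point, in m); y points along the fingers, x is the direction in which the jaws open and shut, and the axes are right-handed (so a half turn about y gives the same grasp; the last joint's range is limited). The gripper opens to 85 mm and grips with 20 to 120 N. Pads are 22 mm wide; open, the fingers measure 114 mm over their backs; the gripper's body (76 mm by 85 mm) begins 54 mm behind the grasp point. The pads swing forward as they close: fully open they stand 13 mm farther back than shut.
Start: joints at [-80.747, 21.807, 74.336, -0, 83.858, -12.336], TCP at [0.202, -0.511, 0.231] pointing down, gripper open.
Joint ranges: [-178.18, 178.18], [-50.72, 133.34], [12.68, 142.11], [-81.47, 261.47], [9.98, 163.14], [-165.26, 165.26]. Speed limits (degrees/s): [136.94, 136.94, 180, 180, 180, 180].

### API

Orientations are given as a 3x3 rotation matrix whose columns are the frame's x, y, z axes.
In Python, from rig import env gives the robot as it stands.
- The arm moves only by the shell command python3 -m inch 'ROWS' [FORCE]. ROWS is JSON, a list that holds one entry, the list of rows, each a list of 7 numbers: the gripper command: -1 is shut, 1 is fully open, values between are in proportion, then the shift along the world's x, y, z in cm, then the turn, a rotation vector about the world's x, y, z in degrees. In form: [[[grip, dx, dy, dz, rx, ry, rz], ...]]. A call has 1 to 20 rows; each row is the pose to reach, as a shift and turn from the pose commanded when the call began; what a row does not reach only later rows make up. A row lasts 1/8 s, in which the tool goes at most 62.5 mm and 10.7 degrees, less where a joint would pass 70% of its speed; a pose out of reach is approached as far as the arm can. A call with a gripper value outside its range is refused whole. The fingers move at their own pace and stop on an object; FORCE is the grip in N (left out, the last holds). Time passes only in rows, so rows that repeat a pose let the fingers close. It gives the time, the measured TCP pose, the force and the opening at its end, in the units of the state.
- env.observe(): the state, without advancing time (a new reading comes with each control period).
- env.get_image(name): name is "side" or "top"; returns a dict with "frame" (400x640x3 uint8, red, green, blue), "mtx" (3x3 intrinsics, pixels), "distortion" ([k1, k2, p1, p2, k3] as OpenCV has them; the pictures are not rectified), "rvec" (rotation vector, rad) and "tvec" (3), from world to camera coordinates, as OpenCV has them. Camera axes: x right, y down, z forward; pixel columns grow to the right and rows downward; lengths in m; the calibration is good to about 2 mm. A picture is of the moment at which its call begins. There is no depth.
- env.close_job(): hands the job in, once; it reports no verdict.
The state is a dict: "time_s": time; "q": joint angles; "qvel": joint speeds; "joint_efforts": joint torques, N m; "position": TCP position; "tool_rot": TCP orientation; "ft_force": force on the tool from outside, world axes, zero at the start; "wrist_torque": the same for the moment, N m; "grip_width": finger opening in m.
Only numpy, scipy, OpenCV 4.12 (cv2) and the standard library are available. Lean on these libraries where they do the work, as an engineer would, in place of code of your own. Each camera call takes 0.05 s, during which the arm holds its last target.

### The job

The paint on the tall wooden mushroom has dried: with a fingertip, turn the hinged plywood tag on its stand all the way over its pivot, so that it lies level on the other side and shows its face with the three bars. Only push it, without pinching it or forcing it. Leave the short mushroom's tag, both mushrooms, the cup and the bottle as they are.

Things in the scene. Friction and masses are not known exactly. Their poses are not given: they have to be found in the camera images.
- tag_tall (a joint): Angle of the tall mushroom's plywood tag. 0: blade level on the pivot's +y side, disc face up; pi/2: blade upright; pi: turned over, blade level on the -y side, three-bar face up. Hard stops at 0 and pi. Starts at 0 to 0.3. Stiff hinge (0.05 N m friction): stays where it is left; 2 to 4 N at the tab moves it. About 50 g. To be turned over.
- tag_short (a joint): Angle of the short mushroom's plywood tag. 0: blade level on the pivot's +y side, disc face up; pi/2: blade upright; pi: turned over, blade level on the -y side, three-bar face up. Hard stops at 0 and pi. Starts at 0 to 0.3. Stiff hinge (0.05 N m friction): stays where it is left; 2 to 4 N at the tab moves it. About 50 g. Leave it.
- tall_pivot (a point): Pivot of the tall mushroom's tag: fixed point 85 mm above the table, midway between two posts. z up; x along the horizontal hinge rod, pointing to the mushroom (160 mm away); y to the side where the blade lies at joint 0. Posts 12 x 26 mm (x, y) at x = -47 and +47 mm, tops 10 mm above this point, 82 mm clear between them. Stand is fixed; its base is 124 x 200 x 12 mm.
- short_pivot (a point): Pivot of the short mushroom's tag: fixed point 85 mm above the table, midway between two posts. z up; x along the horizontal hinge rod, pointing to the mushroom (160 mm away); y to the side where the blade lies at joint 0. Posts 12 x 26 mm (x, y) at x = -47 and +47 mm, tops 10 mm above this point, 82 mm clear between them. Stand is fixed; its base is 124 x 200 x 12 mm.
- tall_tag_edge (a point): Middle of the free edge of the tall mushroom's tag blade, 95 mm from the pivot. Blade 70 mm wide (along the rod), 8 mm thick. When level it lies on one of two slim rest pegs, 12 mm thick, fixed on the stand 75 mm to either side of the pivot (+y and -y), tops 4 mm below pivot height.
- tall_tag_tab (a point): Middle of the end of the thumb tab of the tall mushroom's tag, 42 mm from the pivot, opposite the blade. The tab is 40 mm wide (along the rod), 8 mm thick, in one plane with the blade, and open below: pressing it down raises the blade, by about 60 degrees if pressed some 30 mm below pivot height close to the pivot.
- short_tag_edge (a point): Middle of the free edge of the short mushroom's tag blade, 95 mm from the pivot. Blade 70 mm wide (along the rod), 8 mm thick. When level it lies on one of two slim rest pegs, 12 mm thick, fixed on the stand 75 mm to either side of the pivot (+y and -y), tops 4 mm below pivot height.
- mushroom_tall_mid (a point): Centre of the tall turned-wood mushroom, half-way up: 250 mm tall, cap 94 mm across, foot 84 mm across, loose on the round end of its stand (12 mm above the table).
- mushroom_short_mid (a point): Centre of the short turned-wood mushroom, half-way up: 130 mm tall, cap 94 mm across, foot 84 mm across, loose on the round end of its stand (12 mm above the table).
- cup: Empty white water cup, 72 mm across, 85 mm tall, loose on the table; origin at the centre of its underside.
- paint: Closed paint bottle, 56 mm across, 150 mm tall, loose on the table; origin at the centre of its underside.

How it is judged:
By the outcome, as a careful person would: the job done as asked, in the order asked, and still so for the second after the job is handed in, with the robot touching nothing.
It also fails if it takes over 42 s, if anything falls off the work surface, if the arm or the gripper's body presses on something with over 40 N, if the wrist force passes 120 N, or if a joint passes its speed limit or range.

## Working session

There is one attempt and no reset: what is moved stays moved. The work goes in short steps, Python scripts to look and compute and a shell command to move; the robot and the scene stay as the last step left them, time stands still between calls to the robot, and variables do not carry over. Pictures are saved under pics/ and viewed, and the job is handed in when it is done.

```bash
ls; mkdir -p pics; python3 - <<'E'
from rig import env
import cv2
for n in("side","top"):
    d=env.get_image(n); cv2.imwrite(f"pics/{n}0.png",d["frame"][:,:,::-1])
    R=cv2.Rodrigues(d["rvec"])[0]; print(n,(-R.T@d["tvec"].reshape(3)).round(3),d["mtx"].round(1).tolist(),d["distortion"])
s=env.observe(); print(s["time_s"],s["position"],s["tool_rot"],s["ft_force"],s["grip_width"])
E
```

```text
pics
side [0.097 1.128 0.794] [[489.0, 0.0, 328.0], [0.0, 489.0, 194.4], [0.0, 0.0, 1.0]] [-0.15452011  0.          0.          0.          0.        ]
top [0.501 0.005 1.442] [[448.2, 0.0, 317.0], [0.0, 448.2, 201.5], [0.0, 0.0, 1.0]] [0.02613459 0.         0.         0.         0.        ]
0.1 [ 0.20233065 -0.51114802  0.23079264] [[ 3.67981142e-01 -2.18325062e-04  9.29833228e-01]
 [-9.29832422e-01  1.25067172e-03  3.67981117e-01]
 [-1.24325563e-03 -9.99999194e-01  2.57217888e-04]] [ 0.45385148 -0.63295554  0.04168432] 0.08523863013839149
```

View pics/side0.png

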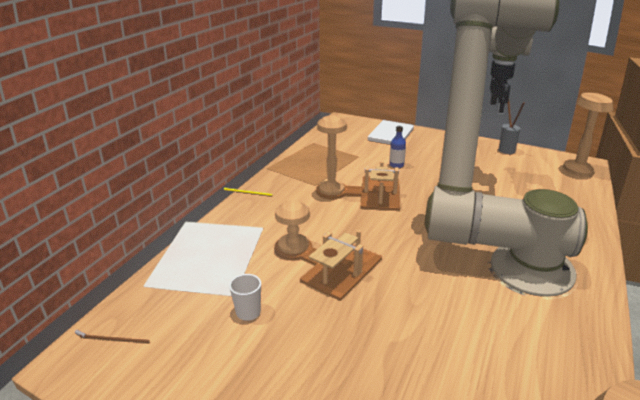

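View pics/top0.png

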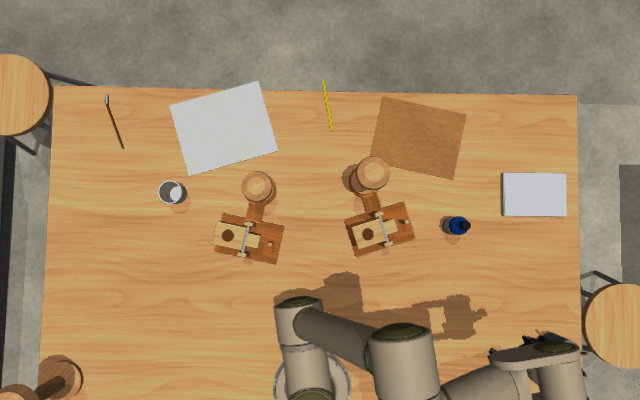

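The tall mushroom is at top px (372,175) and its stand at about (380,229). The blade, disc face up, points left (world +y) and the tab points right. The short mushroom's stand is at (248,240). Next I'll zoom in.

```bash
cat > h.py <<'E'
import numpy as np, cv2
from rig import env
def cam(n):
    d=env.get_image(n); return d
def ray(d,uv):
    p=cv2.undistortPoints(np.array([[uv]],float),d["mtx"],d["distortion"])[0,0]
    R=cv2.Rodrigues(d["rvec"])[0]; c=-R.T@np.asarray(d["tvec"]).reshape(3)
    return c,R.T@np.array([p[0],p[1],1.])
def onz(d,uv,z):
    c,r=ray(d,uv); return c+r*(z-c[2])/r[2]
def proj(d,P):
    return cv2.projectPoints(np.array(P,float).reshape(-1,1,3),d["rvec"],d["tvec"],d["mtx"],d["distortion"])[0][:,0]
def crop(d,x0,y0,w,h,s,fn,pts=None):
    f=d["frame"][y0:y0+h,x0:x0+w,::-1]; f=cv2.resize(f,None,fx=s,fy=s,interpolation=cv2.INTER_CUBIC)
    if pts is not None:
        for i,p in enumerate(proj(d,pts)): cv2.circle(f,tuple(int(v) for v in ((p-[x0,y0])+.5)*s),2,(0,0,255),-1); 
    cv2.imwrite(fn,f)
E
python3 - <<'E'
from h import *
crop(cam("top"),335,145,100,75*2-30,6,"pics/t1.png") if 0 else crop(cam("top"),335,185,100,75,8,"pics/t1.png")
crop(cam("side"),340,150,80,65,9,"pics/s1.png")
E
```

```text
(no output)
```

View pics/t1.png

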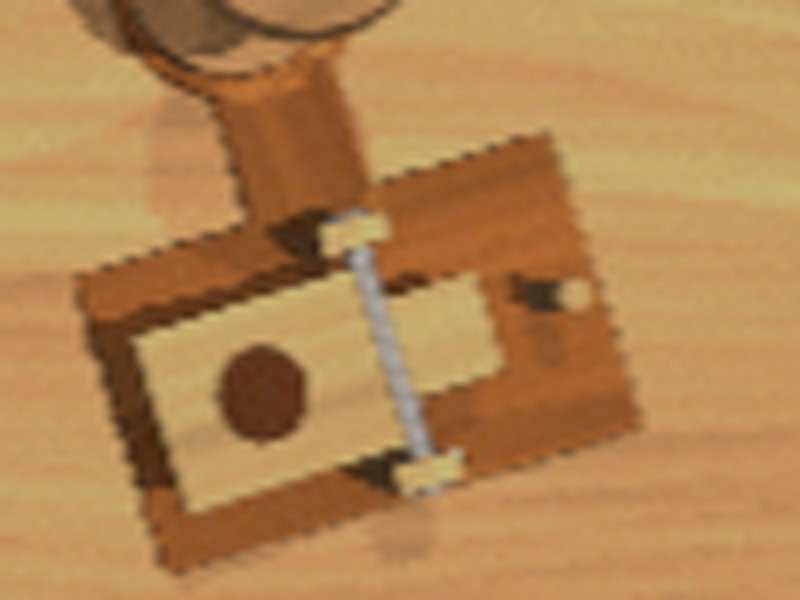

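View pics/s1.png

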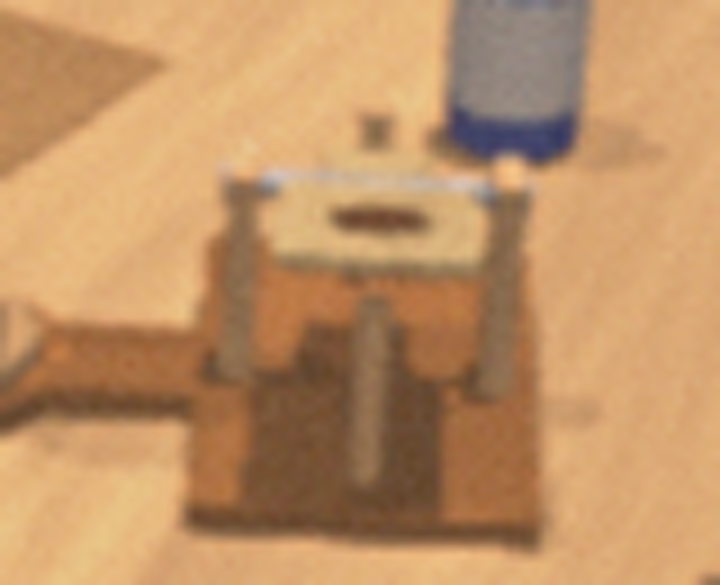

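Top crop: post tops at (355,232) and (430,475), blade free edge from (135,342) to (190,512), tab end from (478,275) to (500,360). The side crop shows the blade raised slightly above the near peg.

```bash
python3 - <<'E'
from h import *
d=cam("top"); s=cam("side")
t=lambda u,v:(335+u/8-.5+.0,185+v/8-.5)
A=onz(d,t(355,232),.095);B=onz(d,t(430,475),.095)
print("posts",A,B,np.linalg.norm(A-B))
C=[onz(d,t(*p),.012) for p in((80,275),(548,133),(640,425),(175,572))]
c=np.mean(C,0); print("base ctr",c,[np.linalg.norm(C[i]-C[i-1]).round(4) for i in range(4)])
x=(A-B);x/=np.linalg.norm(x); x2=(C[0]-C[3])+(C[1]-C[2]);x2/=np.linalg.norm(x2)
print(np.degrees(np.arctan2(x[1],x[0])),np.degrees(np.arctan2(x2[1],x2[0])))
P=(A+B)/2;print("pivot",P)
# blade edge via plane through pivot perpendicular: triangulate angle: scan
x=x2;y=np.array([-x[1],x[0],0])
for nm,uv in(("edge",t(162,427)),("tab",t(489,318))):
    cc,r=ray(d,uv); p0=np.array([P[0],P[1],.085])
    # intersect with plane local x=0
    k=((p0-cc)@x)/(r@x); 
    for a in(0,.1,.2,.3):
        q=p0+(.095 if nm=="edge" else -.042)*(np.cos(a)*y+np.sin(a)*np.array([0,0,1])); print(nm,a,proj(d,[q])[0]-uv, proj(s,[q])[0])
p0=np.array([P[0],P[1],.085]);z=np.array([0,0,1])
L=lambda a,b,c:p0+a*x+b*y+c*z
print("side edge target px ~",340+378/9,150+268/9)
pts=[L(-.047,0,.01),L(.047,0,.01),L(0,.075,-.004),L(0,-.075,-.004),L(.062,.1,-.073),L(-.062,.1,-.073),L(.062,-.1,-.073),L(-.062,-.1,-.073),L(.16,0,.177)]
crop(s,300,100,120,110,6,"pics/s2.png",pts);crop(d,335,145,100,115,5,"pics/t2.png",pts)
print("mush",L(.16,0,.177),x,y)
E
```

```text
posts [ 0.54753241 -0.19350299  0.095     ] [ 0.4569711  -0.22232035  0.095     ] 0.09503573355588871
base ctr [ 0.50309046 -0.20843954  0.012     ] [np.float64(0.1235), np.float64(0.1959), np.float64(0.1216), np.float64(0.1944)]
17.651503017672237 18.146434028684627
pivot [ 0.50225176 -0.20791167  0.095     ]
edge 0 [-1.65971841  0.08535567] [380.72141827 184.1637686 ]
edge 0.1 [-1.22455404  0.11009147] [380.90295105 181.32415873]
edge 0.2 [-0.48391006  0.04038949] [381.08516172 178.34853449]
edge 0.3 [ 0.56090416 -0.12500359] [381.26582379 175.2712798 ]
tab 0 [0.61731326 0.29286634] [381.00929169 164.03947484]
tab 0.1 [0.29444904 0.32322124] [380.93646144 165.21922945]
tab 0.2 [-0.15439996  0.39383543] [380.86361188 166.44200896]
tab 0.3 [-0.72369668  0.5036548 ] [380.79140736 167.69638924]
side edge target px ~ 382.0 179.77777777777777
mush [ 0.65429394 -0.15808021  0.262     ] [0.95026364 0.31144665 0.        ] [-0.31144665  0.95026364  0.        ]
```

View pics/s2.png

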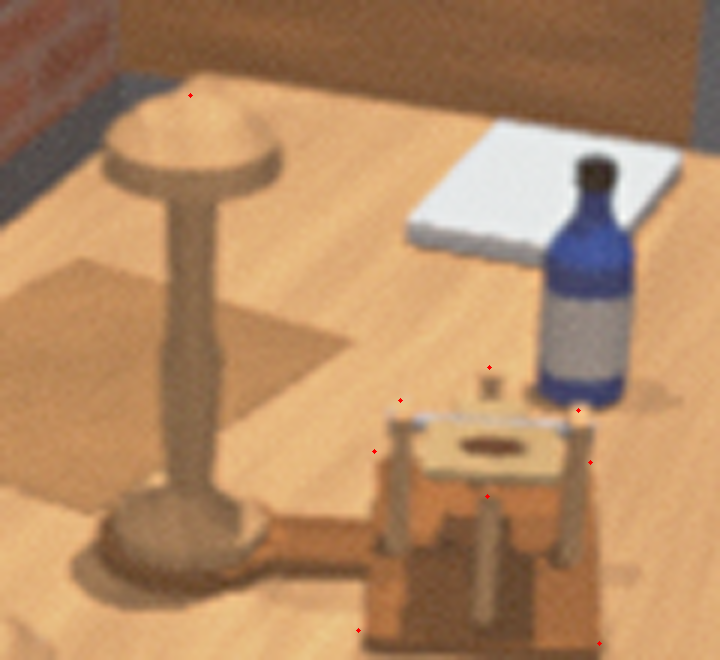

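View pics/t2.png

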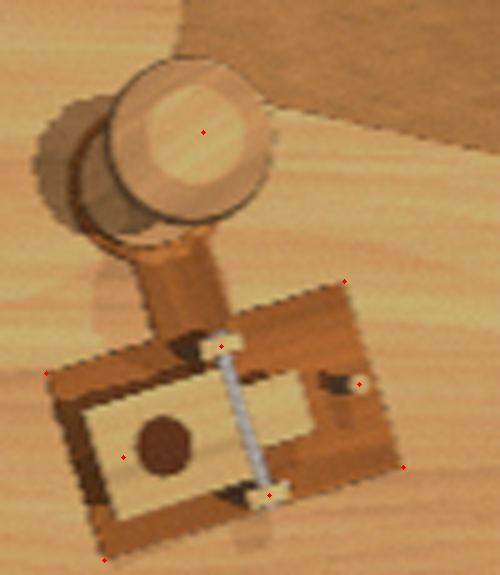

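Checks against the given sizes: post spacing is 95 mm (94 given) and the base is 123×195 mm (124×200 given). The pivot is near (0.502, −0.208), the rod yaw is 18°, and the blade is at about 0.2 rad. Now I'll shut the fingers, turn the jaw axis along the rod, and go above the tab.

```bash
python3 -m inch '[[[-1,3,3,0,0,0,10],[-1,8,7,0,0,0,20],[-1,13,12,0,0,0,30],[-1,18,16,0,0,0,40],[-1,22,20,0,0,0,50],[-1,26,23,0,0,0,60],[-1,28,25,0,0,0,70],[-1,30,26.9,0,0,0,80],[-1,30,26.9,0,0,0,86.5],[-1,30,26.9,0,0,0,86.5],[-1,30,26.9,0,0,0,86.5]]]' 20
python3 - <<'E'
from h import *
s=env.observe();print(s["time_s"],s["position"],s["tool_rot"].round(3).tolist(),s["ft_force"],s["q"])
p=np.array([.502,-.208,.085]);x=np.array([.951,.309,0]);y=np.array([-.309,.951,0])
v=s["position"]-p;print("local",v@x,v@y,v[2])
crop(cam("top"),320,120,130,140,5,"pics/t3.png");crop(cam("side"),300,60,150,150,4,"pics/s3.png")
E
```

```text
time_s: 1.68
position: [0.5022, -0.2426, 0.2313]
tool_rot: [[0.951, -0.0, -0.308], [0.308, 0.0, 0.951], [-0.0, -1.0, 0.0]]
ft_force: [0.2, -0.4, -0.3]
grip_width: -0.0004
1.675 [ 0.50217554 -0.24262101  0.2312943 ] [[0.951, -0.0, -0.308], [0.308, 0.0, 0.951], [-0.0, -1.0, 0.0]] [ 0.16711858 -0.37202121 -0.32955785] [-3.79481941e+01  2.25917935e+01  7.30844297e+01 -2.40119369e-03
  8.43299906e+01 -5.58827265e+01]
local -0.010530951043727005 -0.032978819788770014 0.14629429870955407
```

View pics/s3.png

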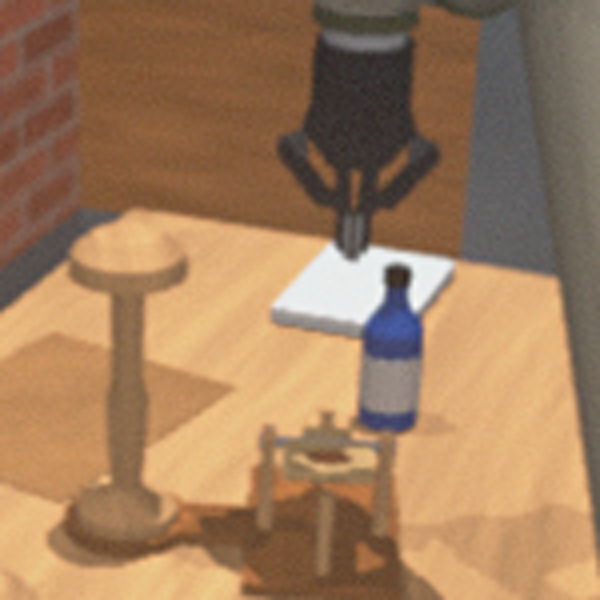

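View pics/t3.png

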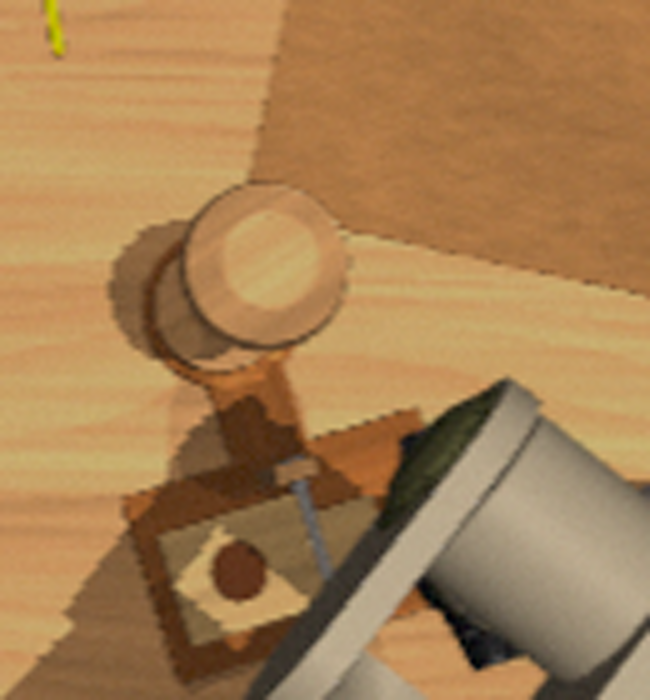

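The shut fingers hang above the tab with nothing touching. The finger linkage bulges only well above the tip. Pressing the tab down.

```bash
python3 -m inch '[[[-1,0,0,-4,0,0,0],[-1,0,0,-9,0,0,0],[-1,0,0,-12.5,0,0,0],[-1,0,0,-13.5,0,0,0],[-1,0,0,-14.1,0,0,0],[-1,0,0,-14.7,0,0,0],[-1,0,0,-15.3,0,0,0],[-1,0,0,-15.9,0,0,0],[-1,0,0,-16.5,0,0,0],[-1,0,0,-17.1,0,0,0],[-1,0,0,-17.6,0,0,0],[-1,0,0,-17.6,0,0,0]]]'
python3 - <<'E'
from h import *
s=env.observe();print(s["time_s"],s["position"],s["ft_force"],s["wrist_torque"])
p=np.array([.502,-.208,.085]);x=np.array([.951,.309,0]);y=np.array([-.309,.951,0])
v=s["position"]-p;print("local",v@x,v@y,v[2])
crop(cam("side"),300,80,130,130,5,"pics/s4.png")
E
```

```text
time_s: 3.28
position: [0.5021, -0.2422, 0.0547]
tool_rot: [[0.951, -0.001, -0.31], [0.31, 0.001, 0.951], [-0.001, -1.0, 0.001]]
ft_force: [-0.4, -0.3, 0.3]
grip_width: 0.0002
3.275 [ 0.50212388 -0.24223676  0.05471753] [-0.38376545 -0.26207809  0.29537118] [-0.050227   -0.04777703  0.03801101]
local -0.010461349965798523 -0.032597436611048275 -0.03028246662409754
```

View pics/s4.png

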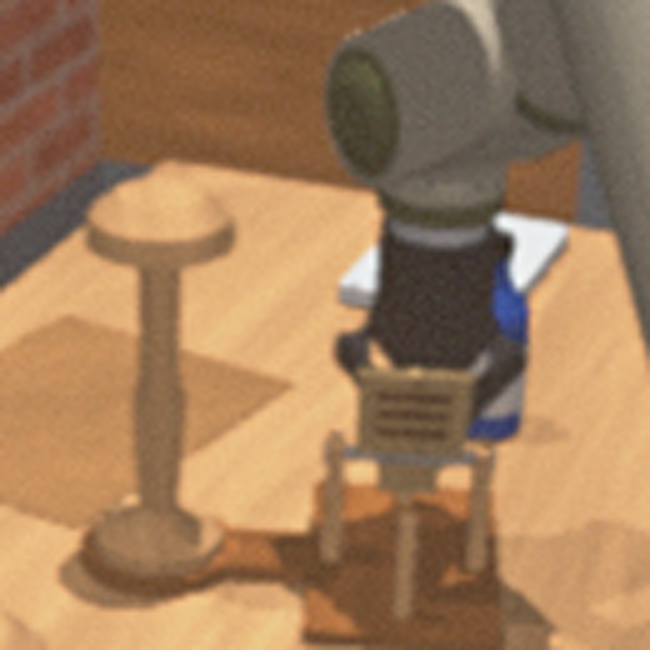

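The blade is up at roughly 55–60°. Its edge is at crop (415,372), and the three bars show toward +y. Nothing was forced. Now I'll lift, cross over the blade and come down on its +y side.

```bash
python3 -m inch '[[[-1,0,0,5,0,0,0],[-1,0,0,11,0,0,0],[-1,0,0,17,0,0,0],[-1,0,0,19,0,0,0],[-1,-1.5,4.5,19,0,0,0],[-1,-3,9.5,19,0,0,0],[-1,-3.6,11.2,19,0,0,0],[-1,-3.6,11.2,19,0,0,0],[-1,-3.6,11.2,14,0,0,0],[-1,-3.6,11.2,9,0,0,0],[-1,-3.6,11.2,7.5,0,0,0],[-1,-3.6,11.2,7.5,0,0,0]]]'
python3 - <<'E'
from h import *
s=env.observe();print(s["time_s"],s["position"],s["ft_force"])
p=np.array([.502,-.208,.085]);x=np.array([.951,.309,0]);y=np.array([-.309,.951,0])
v=s["position"]-p;print("local",v@x,v@y,v[2])
crop(cam("side"),300,80,130,130,5,"pics/s5.png");crop(cam("top"),320,120,130,140,4,"pics/t5.png")
E
```

```text
time_s: 4.82
position: [0.4664, -0.1315, 0.1292]
tool_rot: [[0.951, -0.002, -0.309], [0.309, 0.001, 0.951], [-0.002, -1.0, 0.002]]
ft_force: [0.3, -0.7, 0.7]
grip_width: 0.0003
4.825 [ 0.46641345 -0.13146195  0.12918469] [ 0.32933938 -0.68688698  0.70678378]
local -0.010192554074729542 0.0837839341372276 0.044184692753163765
```

View pics/s5.png

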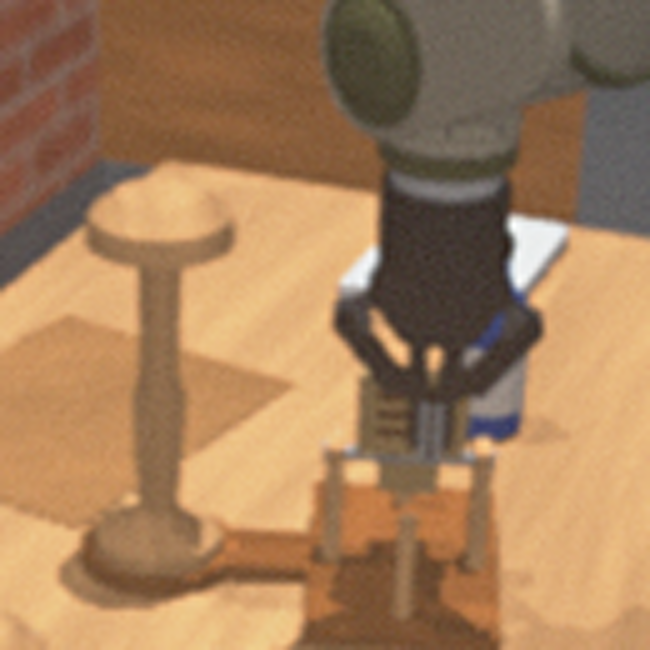

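View pics/t5.png

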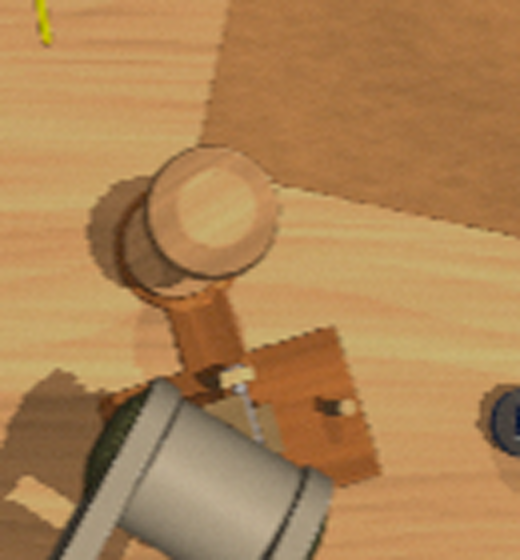

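The fingertips stand clear in front of the blade on the +y side (px ~(430,420) in the crop). Pushing it over the top along an arc, to about 130°.

```bash
python3 -m inch '[[[-1,0.74,-2.28,0.6,0,0,0],[-1,1.36,-4.18,1.1,0,0,0],[-1,1.82,-5.61,1.1,0,0,0],[-1,2.13,-6.56,1.1,0,0,0],[-1,2.44,-7.51,1.0,0,0,0],[-1,2.72,-8.37,0.9,0,0,0],[-1,3.0,-9.22,0.5,0,0,0],[-1,3.24,-9.99,0.1,0,0,0],[-1,3.24,-9.99,0.1,0,0,0]]]'
python3 - <<'E'
from h import *
s=env.observe();print(s["time_s"],s["position"],s["ft_force"])
p=np.array([.502,-.208,.085]);x=np.array([.951,.309,0]);y=np.array([-.309,.951,0])
v=s["position"]-p;print("local",v@x,v@y,v[2])
crop(cam("side"),300,80,130,130,5,"pics/s6.png")
E
```

```text
time_s: 6.05
position: [0.4987, -0.2307, 0.1308]
tool_rot: [[0.951, -0.001, -0.31], [0.31, 0.0, 0.951], [-0.001, -1.0, 0.001]]
ft_force: [-0.1, 0.1, -0.4]
grip_width: 0.0002
6.05 [ 0.49872166 -0.23072652  0.13076448] [-0.08491101  0.1188815  -0.38759067]
local -0.010140198384934913 -0.020599907841974175 0.04576448237840815
```

View pics/s6.png

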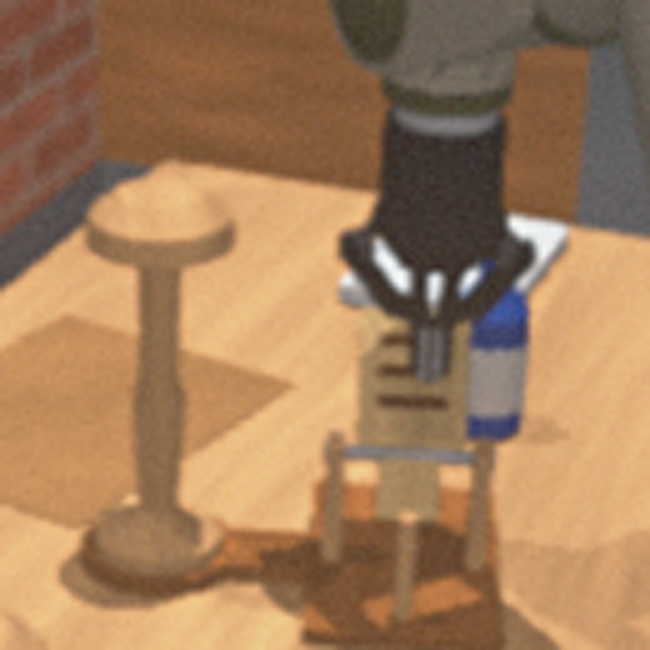

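The blade is past upright and leaning to −y, with the fingertip at crop (430,380) and almost no force. Now I'll follow it down.

```bash
python3 -m inch '[[[-1,0.23,-0.7,-0.8,0,0,0],[-1,0.44,-1.37,-1.5,0,0,0],[-1,0.54,-1.65,-2.2,0,0,0],[-1,0.63,-1.94,-2.8,0,0,0],[-1,0.68,-2.08,-3.3,0,0,0],[-1,0.71,-2.18,-3.7,0,0,0],[-1,0.71,-2.18,-3.9,0,0,0],[-1,0.71,-2.18,-4.0,0,0,0],[-1,0.71,-2.18,-4.0,0,0,0]]]'
python3 - <<'E'
from h import *
s=env.observe();print(s["time_s"],s["position"],s["ft_force"])
p=np.array([.502,-.208,.085]);x=np.array([.951,.309,0]);y=np.array([-.309,.951,0])
v=s["position"]-p;print("local",v@x,v@y,v[2])
crop(cam("side"),300,80,130,130,5,"pics/s7.png")
E
```

```text
time_s: 7.22
position: [0.5059, -0.252, 0.0914]
tool_rot: [[0.951, 0.0, -0.311], [0.311, 0.0, 0.951], [0.0, -1.0, 0.0]]
ft_force: [0.3, -0.1, -0.1]
grip_width: -0.0001
7.225 [ 0.50588222 -0.25200923  0.09136735] [ 0.25123443 -0.10803841 -0.11424031]
local -0.009906859321143689 -0.04305238188657271 0.006367349809051612
```

View pics/s7.png

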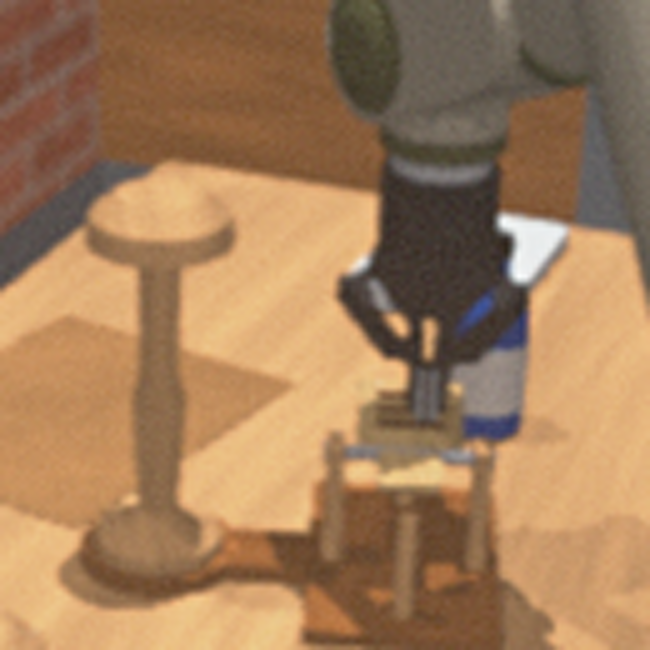

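Nearly level (tip 6 mm above pivot height, blade half-thickness 4 mm). I'll move outward over the peg and press gently in small steps, watching the force.

```bash
python3 -m inch '[[[-1,0,0,2,0,0,0],[-1,0.83,-2.57,2,0,0,0],[-1,0.83,-2.57,0.6,0,0,0],[-1,0.83,-2.57,0.3,0,0,0],[-1,0.83,-2.57,0.1,0,0,0],[-1,0.83,-2.57,0,0,0,0],[-1,0.83,-2.57,-0.1,0,0,0],[-1,0.83,-2.57,-0.1,0,0,0]]]'
python3 -m inch '[[[-1,0,0,-0.05,0,0,0],[-1,0,0,-0.1,0,0,0],[-1,0,0,-0.1,0,0,0]]]'
```

```text
time_s: 8.28
position: [0.5142, -0.2778, 0.0904]
tool_rot: [[0.951, 0.0, -0.311], [0.311, -0.0, 0.951], [0.0, -1.0, -0.0]]
ft_force: [-0.2, 0.4, -0.3]
grip_width: -0.0003
time_s: 8.65
position: [0.5142, -0.2778, 0.0893]
tool_rot: [[0.951, -0.0, -0.31], [0.31, -0.0, 0.951], [-0.0, -1.0, -0.0]]
ft_force: [0.2, 0.0, -0.1]
grip_width: -0.0002
```

```bash
python3 -m inch '[[[-1,0,0,-0.05,0,0,0],[-1,0,0,-0.1,0,0,0],[-1,0,0,-0.1,0,0,0]]]'
```

```text
time_s: 9.02
position: [0.5142, -0.2779, 0.0889]
tool_rot: [[0.951, 0.0, -0.311], [0.311, -0.0, 0.951], [0.0, -1.0, -0.001]]
ft_force: [-1.6, 2.0, 6.0]
grip_width: 0.0003
```

Firm stop at tip z = 0.0889 (expected 0.089) with only about 6 N. Retreating straight up and aside, then checking both views.

```bash
python3 -m inch '[[[-1,0,0,3,0,0,0],[-1,0,0,8,0,0,0],[-1,0,0,14,0,0,0],[-1,-5,-5,16,0,0,0],[-1,-10,-10,16,0,0,0],[-1,-15,-15,16,0,0,0],[-1,-20,-20,16,0,0,0],[-1,-25,-22,16,0,0,0],[-1,-25,-22,16,0,0,0]]]'
python3 - <<'E'
from h import *
d=cam("top");crop(d,335,185,100,75,8,"pics/t8.png");crop(cam("side"),340,150,80,65,9,"pics/s8.png")
cv2.imwrite("pics/t9.png",d["frame"][:,:,::-1])
cv2.imwrite("pics/s9.png",cam("side")["frame"][:,:,::-1])
print(env.observe()["ft_force"])
E
```

```text
time_s: 10.15
position: [0.2614, -0.4993, 0.2479]
tool_rot: [[0.952, -0.001, -0.307], [0.307, 0.0, 0.952], [-0.0, -1.0, 0.001]]
ft_force: [0.8, 1.1, 0.1]
grip_width: -0.0001
[0.75901273 0.28468452 0.53190479]
```

View pics/t8.png

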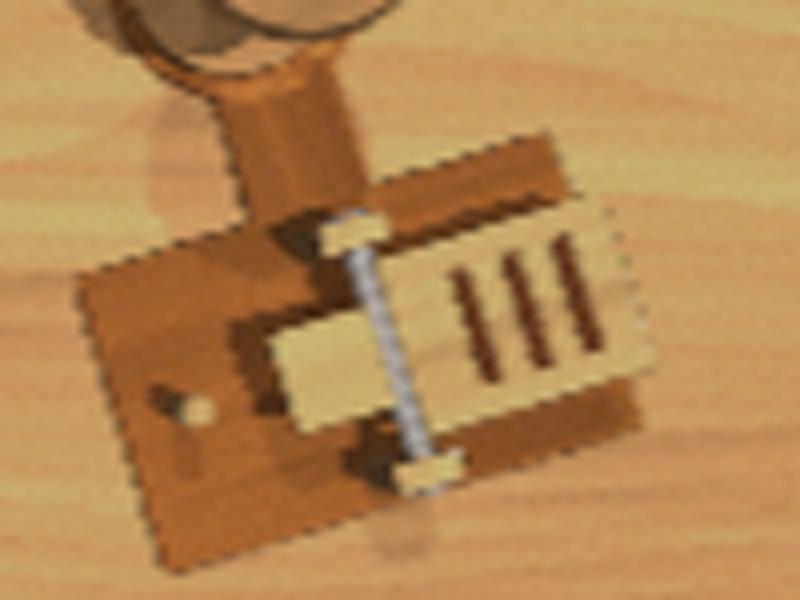

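View pics/s8.png

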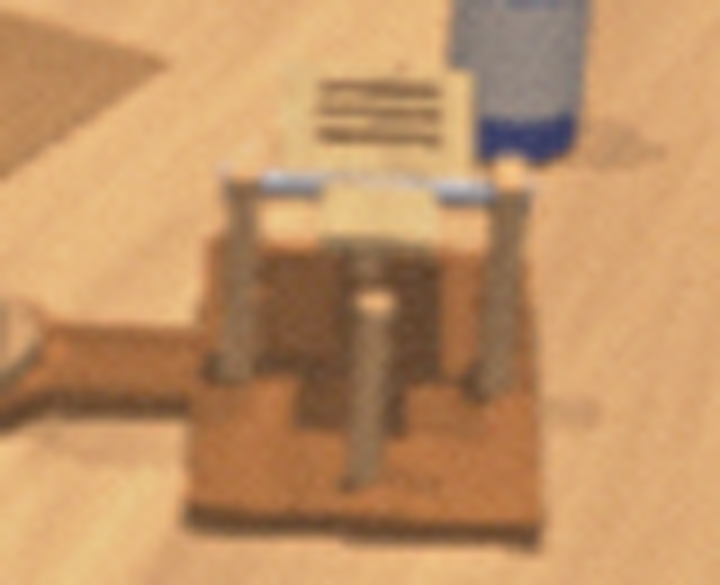

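View pics/t9.png

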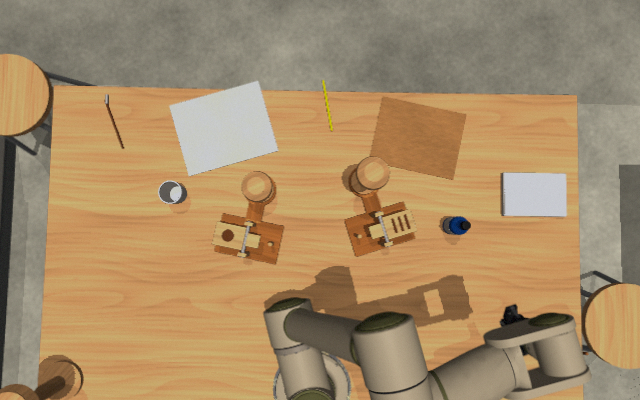

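View pics/s9.png

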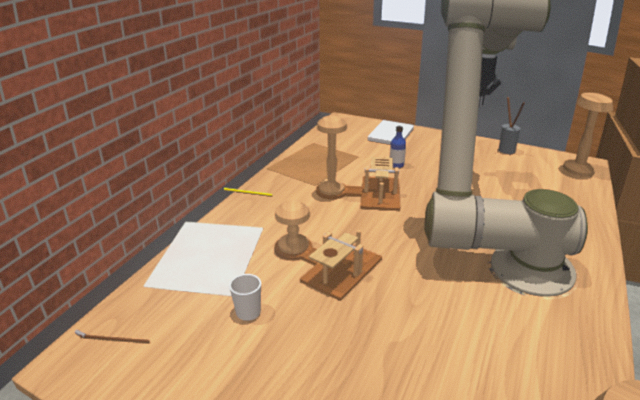

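The three bars face up at top crop (525,315), the blade lies on the −y side, and everything else is at its original pixels. One numeric check that it's level, plus a before/after comparison.

```bash
python3 - <<'E'
from h import *
d=cam("top");p=np.array([.502,-.208,.085]);x=np.array([.951,.309,0]);y=np.array([-.309,.951,0])
print("seen edge",335+628/8-.5,185+285/8-.5)
for a in(0,.1,.2,.3):
    print(a,proj(d,[p+.095*(-np.cos(a)*y)+np.array([0,0,.095*np.sin(a)+.004])])[0])
for n,rs in(("top",{"short":(205,165,85,105),"cup":(150,170,45,40),"bottle":(435,205,45,40),"tallm":(340,150,60,50)}),("side",{"short":(270,190,120,110),"cup":(225,265,45,60),"tallm":(310,105,45,100)})):
    a=cv2.imread(f"pics/{n}0.png");b=cam(n)["frame"][:,:,::-1]
    for k,(u,v,w,h) in rs.items(): print(n,k,(cv2.absdiff(a,np.ascontiguousarray(b))[v:v+h,u:u+w].max(2)>50).sum())
print("time",env.observe()["time_s"])
E
```

```text
seen edge 413.0 220.125
0 [413.24863394 219.50638569]
0.1 [413.80684321 219.49457728]
0.2 [414.06373885 219.57609948]
0.3 [414.01025399 219.75208539]
top short 0
top cup 0
top bottle 0
top tallm 0
side short 174
side cup 0
side tallm 0
time 10.45
```

```bash
python3 - <<'E'
from h import *
a=cv2.imread("pics/side0.png");b=np.ascontiguousarray(cam("side")["frame"][:,:,::-1])
m=(cv2.absdiff(a,b)[190:300,270:390].max(2)>50);v,u=np.nonzero(m);print(u.min()+270,u.max()+270,v.min()+190,v.max()+190)
E
```

```text
367 388 190 206
```

Those changed pixels are only on the tall stand's base, where the tag's shadow moved. The short mushroom's tag hasn't changed. Handing in.

```bash
python3 -c "
from rig import env
print(env.close_job())"
```

```text
the job is handed in; nothing more can be done
None
```

The tall mushroom's tag is turned over. It lies on the −y side with the three bars up, and I handed the job in at about 10.5 s.

**What I did:** With the fingers shut, I pressed the thumb tab down to raise the blade to about 55–60°. I then pushed the blade over the top from its +y side, followed it down, and pressed it lightly to its stop. After that I moved the arm well clear.

**Last checks:**
- **Level:** the blade met its stop with the fingertip at z = 0.0889 m, where 0.089 was expected, at about 6 N. In the top view its edge was at pixel (413.0, 220.1), and the computed level position is (413.2, 219.5). The top view barely tells small angles apart, so the stop contact is the stronger evidence.
- **Everything else:** pixel comparisons showed no change at the short mushroom, its tag, the tall mushroom, the cup or the bottle. One comparison showed 174 changed pixels, all on the tall stand's base where the tag's shadow moved.
- **Disagreements:** the side camera read about 2 pixels (3–4 mm) off from the top-view positions. The top of the tall mushroom's cap appeared about 6 mm from where I predicted it. Neither affected the job.

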